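# Turn the parts carousel until the hinge part is at the front

## Robot

A 6-joint arm with a two-finger parallel gripper is mounted at the origin on the work surface. World frame = base frame: x ahead of the robot, y to its left, z up, the work surface at z = 0. Lengths are in mm, angles in rad, forces in N, time in s.
With the tool pointing down it reaches from about 200 to 875 mm from the base axis. Payload 3.4 kg.
Tool frame: the origin (TCP) lies midway between the tips of the shut fingers; the grasp point (between the pads) lies 19 mm behind it (arm.tcp_to_grasp is the distance from the TCP to the grasp point, in mm); z points along the fingers, y is the line along which they close (so a half turn about z gives the same grasp; the last joint's range is limited). The gripper opens to 94 mm and grips with 3 to 60 N. Pads are 16 mm wide; open, the fingers measure 119 mm over their backs; the gripper's body (75 mm by 177 mm) begins 78 mm behind the grasp point.
Start: joints at [-1.445, 0.276, 1.505, -0, 1.361, -0.121], TCP at [140.471, -557.614, 205.493] pointing down, gripper open.
Joint ranges: [-2.89, 2.89], [-0.75, 2.08], [0.22, 2.7], [-1.18, 4.32], [0.11, 2.71], [-2.7, 2.7]. Speed limits (rad/s): [2.57, 2.57, 3.14, 3.14, 3.14, 3.14].

## Interface

Orientations are given as a unit quaternion [x, y, z, w].
In Python, from workcell import observe, imaging, arm gives the robot as it stands.
- The arm moves only by the shell command python3 -m jog 'ROWS'. ROWS is text: rows parted by semicolons, each of 7 numbers parted by spaces: the shift along the world's x, y, z in mm, then the turn, a rotation vector about the world's x, y, z in degrees, then the opening, from 0 (shut) to 1 (fully open). In form: x y z rx ry rz grip; .... A call has exactly 5 rows; each row is the pose to reach, as a shift and turn from the pose commanded when the call began; what a row does not reach only later rows make up. A row lasts 1/8 s, in which the tool goes at most 62.5 mm and 10.7 degrees, less where a joint would pass 70% of its speed; a pose out of reach is approached as far as the arm can. A call with a gripper value outside its range is refused whole. The fingers move at their own pace and stop on an object; the grip force is fixed at half the most. Time passes only in rows, so rows that repeat a pose let the fingers close, or fill a call up. It gives the time, the measured TCP pose, the force, the opening and the grip force at its end, in the units of the state.
- observe(): the state, without advancing time (a new reading comes with each control period).
- imaging.camera(name): name is "side" or "top" or "wrist"; returns (picture, depth): 420x560x3 uint8, red, green, blue; 420x560 float32, mm along the optical axis (not along the pixel's ray), 0 where there is no reading.
- imaging.camera_model(name): a dict with "fx", "fy", "cx", "cy" (pixels), "k1" (the pictures are not rectified: a ray, as slopes to the right and down, at radius r is drawn at 1 + k1 r^2 times it, then the intrinsics apply), "xyz" and "attitude" of the camera in the world. Camera axes: x right, y down, z forward; pixel columns grow to the right and rows downward; lengths in mm; the calibration is good to about 2 mm. A picture is of the moment at which its call begins: read the wrist's pose just before it. camera_model takes no time and is no camera call; for the wrist camera it gives the pose at the moment of the call.
- arm.finish_job(): hands the job in; it is judged then, once.
The state is a dict: "time_s": time; "qpos": joint angles; "dq": joint speeds; "joint_efforts": joint torques, N m; "position": TCP position; "tcp_rot": TCP orientation; "contact_force": force on the tool from outside, world axes, zero at the start; "wrist_torque": the same for the moment, N m; "width": finger opening in mm; "finger_force": force on a finger pad.
Only numpy, scipy, OpenCV 4.12 (cv2) and the standard library are available. Lean on these libraries where they do the work, as an engineer would, in place of code of your own. Each camera call takes 0.05 s, during which the arm holds its last target. There are 200 camera calls.

## Task

Six bins of spare printed parts stand on the round wooden turntable on the cart. Push the turntable's notched rim round, gently, with the fingertips until the bin holding the gray hinge part faces straight to the front of the cart (the edge on the robot's side), and leave the turntable standing still there. Do not grip anything, do not reach into or touch the bins or their parts, and leave the calipers, the scraper and the white parts box where they lie.

Things in the scene. Friction and masses are not known exactly. Their poses are not given: they have to be found in the camera images.
- base_plate: Aluminium base plate, 240 x 240 x 5 mm, screwed to the cart, edges parallel to the cart's edges. Origin at the centre of its underside (z = 0), on the turntable's axis. Its -x axis points to the front: square to the cart's front edge on the robot's side (not at the robot's base).
- turntable: Plywood disc, 300 mm across, top 30 and underside 16 mm above the cart, free to turn either way without stops about its z axis (up); origin on that axis at z = 0; x, y turn with it. Six thumb notches in the rim at 0, 60, 120... degrees from x: 46 mm wide, floor at radius 134 mm, walls 8.9 degrees either side of the middle. About 0.7 N at the rim turns it; let go, it soon stops.
- bins: White ring of six open wedge-shaped bins fixed on the turntable: 232 mm across (34 mm inside the rim), walls 3 mm thick, up to 58 mm above the cart, 40 mm round hub up to 61 mm. Bin middles at 0, 60, 120... degrees from the turntable's x axis, each behind a notch. Origin on the axis, on top of the disc. Not to be touched.
- hinge_part: The gray plastic hinge part: an open butt hinge lying flat, two leaves with three screw holes each and a barrel between them, 51 x 42 mm, 10 mm high. Loose in one bin, about 74 mm from the turntable's axis, on the bin floor 33 mm above the cart, turned any way. Origin at the centre of its underside. Its bin must end at the front. Not to be touched.
- bracket: Gray plastic L-shaped bracket, 40 x 30 mm, 36 mm high. Origin at the centre of its underside. It starts in one of the other bins; leave it alone.
- thumb_knob: Gray plastic thumb knob, 40 mm in diameter on a narrower foot, 27 mm high. Origin at the centre of its underside. It starts in one of the other bins; leave it alone.
- spacer: Gray plastic spacer ring, 48 mm outside and 28 mm inside diameter, 12 mm high. Origin at the centre of its underside. It starts in one of the other bins; leave it alone.
- pulley: Gray plastic grooved pulley, 38 mm in diameter, 22 mm high. Origin at the centre of its underside. It starts in one of the other bins; leave it alone.
- calipers: Black digital calipers lying flat on the cart to the left (+y) of the turntable, 235 mm long along its x axis, 70 mm wide over the jaws, 16 mm high. Origin on the cart top below the beam's middle. Bystander.
- scraper: Stainless print scraper lying flat on the cart to the right (-y) of the turntable, 220 mm long along its x axis, blade 70 mm wide, 12 mm high. Origin on the cart top near its middle. Bystander.
- parts_box: White closed hinged-lid spare parts box on the cart beyond (+x of) the turntable, 90 x 140 mm and 46 mm high. Origin at the centre of its underside. Bystander.

How it is judged:
By the outcome, as a careful person would: the job done as asked, in the order asked, and still so for the second after the job is handed in, with the robot touching nothing.
It also fails if it takes over 72 s, if anything falls off the work surface, if the arm or the gripper's body presses on something with over 40 N, if the wrist force passes 120 N, or if a joint passes its speed limit or range.

## Working session

There is one attempt and no reset: what is moved stays moved. The work goes in short steps, Python scripts to look and compute and a shell command to move; the robot and the scene stay as the last step left them, time stands still between calls to the robot, and variables do not carry over. Pictures are saved under pics/ and viewed, at most 10 in all, crops included, and the job is handed in when it is done.

```bash
mkdir -p pics; ls
python3 - <<'E'
from workcell import observe, imaging, arm
import cv2
for n in ("top","side"):
    p,d=imaging.camera(n); cv2.imwrite(f"pics/{n}0.png",p[:,:,::-1]); print(n,imaging.camera_model(n),d.min(),d.max())
print(observe())
E
```

```text
pics
top {'fx': 397.57805561515835, 'fy': 397.57805561515835, 'cx': 284.4697878435199, 'cy': 209.88880894709047, 'k1': -0.0517769658917992, 'xyz': array([537.32392499,  59.91632127, 903.5239682 ]), 'attitude': array([ 0.70835124, -0.70330595,  0.04786186, -0.03617315])} 0.0 1814.1106
side {'fx': 422.3837072441431, 'fy': 422.3837072441431, 'cx': 275.03803917831016, 'cy': 213.46034260084366, 'k1': -0.057572014398213966, 'xyz': array([437.28195769, 701.48558443, 777.67605311]), 'attitude': array([-0.15453688,  0.91934532, -0.35710026,  0.0583262 ])} 0.0 3002.9722
{'time_s': 0.1, 'qpos': array([-1.44501183e+00,  2.76525665e-01,  1.50596187e+00, -2.80670483e-05,
        1.36071568e+00, -1.21001739e-01]), 'dq': array([-0.00076561, -0.00200479, -0.00226125, -0.00036557,  0.00071469,
        0.00058862]), 'joint_efforts': array([ 1.19722008e-03, -4.05457807e+01, -2.37781066e+01,  7.02499878e-02,
        2.98513903e-02, -4.69930774e-05]), 'position': array([ 140.38668629, -557.08705973,  204.71251978]), 'tcp_rot': array([ 9.92396040e-01,  1.23083105e-01, -1.56483207e-05, -8.05248161e-04]), 'contact_force': array([ 0.40660161, -0.22881357, -0.65590533]), 'wrist_torque': array([-0.04776666,  0.04163425, -0.04404439]), 'finger_force': 0.0, 'width': 93.99011581880693}
```

View pics/top0.png

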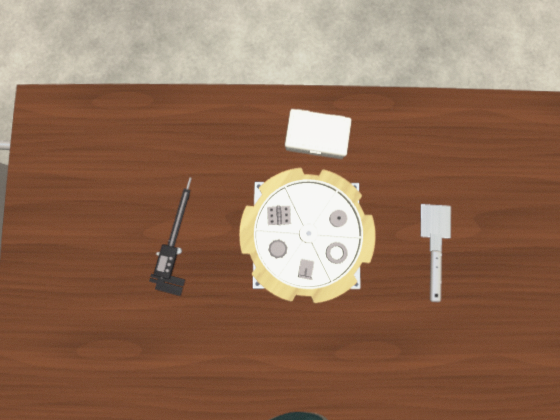

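View pics/side0.png

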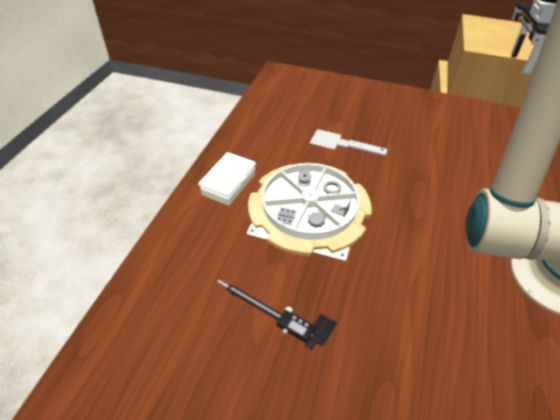

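The top picture shows the turntable with its hub at (309,233). The gray hinge is at (279,215), up and to the left. The knob is at (278,249), the bracket at (306,269), the spacer at (337,253) and the pulley at (338,218), and the top bin is empty. Front is downwards in the picture. The side view agrees. Next I'll measure the axis, the notch phase and the plate yaw.

```bash
cat > h.py <<'E'
from workcell import observe, imaging, arm
import cv2, numpy as np
from scipy.spatial.transform import Rotation as R
def rays(m,uv):
    K=np.array([[m['fx'],0,m['cx']],[0,m['fy'],m['cy']],[0,0,1]])
    s=cv2.undistortPoints(np.float64(uv).reshape(-1,1,2),K,np.array([m['k1'],0,0,0.])).reshape(-1,2)
    return R.from_quat(m['attitude']).apply(np.c_[s,np.ones(len(s))])
def plane(m,uv,z):
    d=rays(m,uv); return m['xyz']+d*((z-m['xyz'][2])/d[:,2])[:,None]
def project(m,P):
    c=R.from_quat(m['attitude']).inv().apply(np.atleast_2d(P)-m['xyz'])
    K=np.array([[m['fx'],0,m['cx']],[0,m['fy'],m['cy']],[0,0,1]])
    return cv2.projectPoints(c,np.zeros(3),np.zeros(3),K,np.array([m['k1'],0,0,0.]))[0].reshape(-1,2)
def disc(pic,m,c0=None):
    """yellow rim -> centre, notch phase (deg mod 60)"""
    hsv=cv2.cvtColor(pic,cv2.COLOR_RGB2HSV)
    y=cv2.inRange(hsv,(15,50,110),(35,255,255))
    y=cv2.morphologyEx(y,cv2.MORPH_CLOSE,np.ones((5,5)))
    cs,_=cv2.findContours(y,cv2.RETR_EXTERNAL,cv2.CHAIN_APPROX_NONE)
    c=max(cs,key=cv2.contourArea).reshape(-1,2)
    P=plane(m,c,30)[:,:2]
    (cx,cy),r=cv2.minEnclosingCircle(P.astype(np.float32)); C=np.array([cx,cy])
    for _ in range(10):
        rr=np.hypot(*(P-C).T); q=P[np.abs(rr-150)<5]
        A=np.c_[2*q,np.ones(len(q))]; s=np.linalg.lstsq(A,(q**2).sum(1),rcond=None)[0]; C=s[:2]
    rad=np.sqrt(s[2]+C@C)
    if c0 is not None: C=np.array(c0)
    a=np.arctan2(*(P-C).T[::-1]); rr=np.hypot(*(P-C).T)
    g=np.deg2rad(np.arange(0,360,.5)); o=np.argsort(a%(2*np.pi))
    prof=np.interp(g,(a%(2*np.pi))[o],rr[o],period=2*np.pi)
    dep=np.clip(rad-prof,0,16)
    ph=np.angle((dep*np.exp(6j*g)).sum())/6
    return C,rad,np.rad2deg(ph)%60,prof,y
E
python3 - <<'E'
from h import *
p,d=imaging.camera("top"); m=imaging.camera_model("top")
C,rad,ph,prof,y=disc(p,m); print("disc",C,rad,ph)
g=np.arange(0,360,.5); low=prof<rad-8
w=[x for x in np.split(g[low],np.where(np.diff(g[low])>2)[0]+1)]; print([(x[0],x[-1]) for x in w])
# parts: dark gray in bins
hsv=cv2.cvtColor(p,cv2.COLOR_RGB2HSV); v=((hsv[...,1]<60)&(hsv[...,2]<185)).astype(np.uint8)*255
v=cv2.morphologyEx(v,cv2.MORPH_CLOSE,np.ones((5,5)))
n,l,st,ce=cv2.connectedComponentsWithStats(v)
for i in range(1,n):
    P=plane(m,[ce[i]],40)[0]; q=P[:2]-C; r=np.hypot(*q)
    if r<105 and st[i,4]>60: print(st[i],ce[i].round(1),r.round(1),np.rad2deg(np.arctan2(q[1],q[0])).round(1))
# base plate corners
w=((hsv[...,1]<60)&(hsv[...,2]>120)).astype(np.uint8)*255
uv=np.argwhere(w)[:,::-1]; P=plane(m,uv,5)[:,:2]-C
k=(np.abs(P).max(1)<135)&(np.hypot(*P.T)>135); b=P[k]
(bx,by),(bw,bh),ba=cv2.minAreaRect(b.astype(np.float32)); print("plate",bx+C[0],by+C[1],bw,bh,ba,len(b))
for e,ax,sg in (("+x",0,1),("-x",0,-1),("+y",1,1),("-y",1,-1)):
    # outermost pixels per column
    t=b[b[:,ax]*sg>108]; o=np.round(t[:,1-ax]/2.3)
    z=np.array([t[o==u][np.argmax(sg*t[o==u][:,ax])] for u in np.unique(o)])
    f=np.polyfit(z[:,1-ax],z[:,ax],1); print(e,np.rad2deg(np.arctan(f[0])),f[1],len(z))
# far edge of the cart
pts=[]
red=cv2.inRange(hsv,(0,90,20),(14,255,200))
for u in range(60,540,10):
    r=np.where(red[:,u])[0]; pts.append((u,r[0]))
Q=plane(m,pts,0); f=np.polyfit(Q[:,1],Q[:,0],1); print("edge",np.rad2deg(np.arctan(f[0])),f, np.std(Q[:,0]-np.polyval(f,Q[:,1])))
E
```

```text
disc [589.35069311  -4.50654448] 149.49289917340292 56.121544724034536
[(np.float64(0.0), np.float64(4.0)), (np.float64(48.0), np.float64(64.5)), (np.float64(109.0), np.float64(124.5)), (np.float64(168.0), np.float64(183.5)), (np.float64(227.5), np.float64(244.0)), (np.float64(288.5), np.float64(304.0)), (np.float64(348.0), np.float64(359.5))]
[338 192  23  82 136] [353.5 228.2] 101.5 -83.2
[270 206  19  19 299] [278.5 215. ] 74.9 57.8
[269 240  18  18 111] [277.5 248.9] 73.4 117.5
plate 589.3154987150388 -3.7994521986547625 239.6717529296875 241.90328979492188 0.21528637409210205 394
+x -0.021870573889774217 119.13356667345838 18
-x -0.22862031752373627 -119.63329946185625 21
+y -0.017077395071746826 119.68508601601158 43
-y 0.08065035560820757 -119.18653588786123 32
edge -0.003182316987789806 [-5.55419093e-05  9.45656059e+02] 0.8338706099958014
```

The plate yaw is about 0°. The axis is at (589.4, -4.3), the fitted radius is 149.5 mm and the hinge bin is at 56.1°, so it needs +124° counter-clockwise. I'll shut the fingers, lower them into the notch at 176° (front) and sweep it to 300°. First the approach.

```bash
python3 -m jog '27 51 0 0 0 8 0; 54 102 0 0 0 16 0; 81 153 0 0 0 24 0; 108 205 0 0 0 32 0; 135 256 0 0 0 40 0'; python3 -m jog '27 51 -10 0 0 8 0; 54 102 -20 0 0 16 0; 81 153 -30 0 0 24 0; 108 205 -50 0 0 32 0; 135 256 -70 0 0 32 0'; python3 -m jog '15 25 -20 0 0 0 0; 29 51 -40 0 0 0 0; 29 51 -55 0 0 0 0; 29 51 -55 0 0 0 0; 29 51 -55 0 0 0 0'
```

```text
time_s: 0.78
position: [276.0, -299.8, 205.4]
tcp_rot: [0.89, 0.457, 0.0, 0.0]
contact_force: [0.4, 1.0, 0.3]
width: 47.2
finger_force: 0.0
time_s: 1.4
position: [411.2, -43.9, 135.2]
tcp_rot: [0.73, 0.683, 0.0, 0.001]
contact_force: [0.9, -0.4, 1.0]
width: 1.1
finger_force: 0.0
time_s: 2.02
position: [439.7, 5.2, 80.9]
tcp_rot: [0.731, 0.683, 0.0, 0.0]
contact_force: [0.8, 0.2, 0.2]
width: 0.6
finger_force: 0.0
```

Run:
```python
from h import *
p,d=imaging.camera("side"); cv2.imwrite("pics/side1.png",cv2.resize(p[150:300,200:400,::-1],(800,600))); 
p,d=imaging.camera("top"); m=imaging.camera_model("top"); print(disc(p,m)[:3]); cv2.imwrite("pics/top1.png",cv2.resize(p[140:340,200:450,::-1],(750,600)))
s=observe(); print(s['position'],s['tcp_rot'],s['contact_force'],s['width'],s['time_s'])
```

```text
(array([485.32683364, -58.47161053]), np.float64(149.77628662628197), np.float64(57.71343155701132))
[439.95948045   4.96238244  81.21055418] [7.30775175e-01 6.82617763e-01 4.89996841e-04 6.27738426e-04] [-0.10359018  0.18064713  0.14351108] 0.24713342666633656 2.125
```

View pics/side1.png

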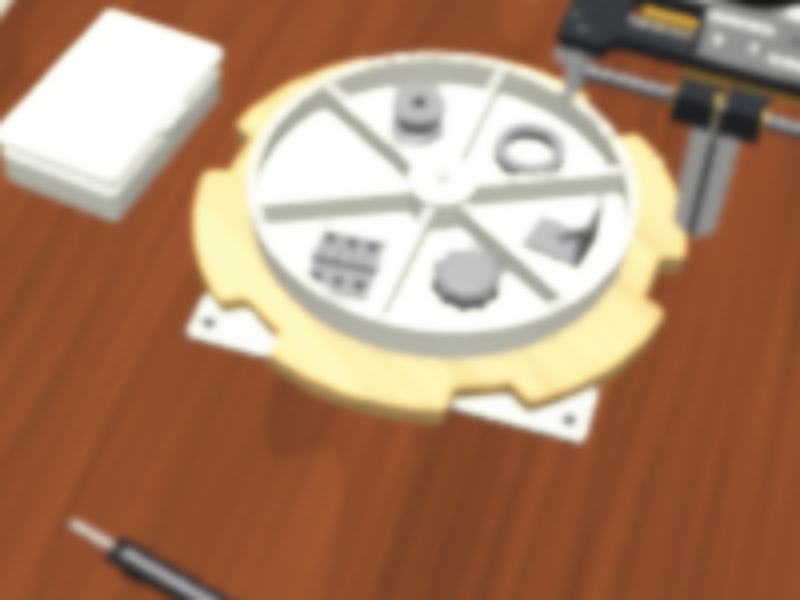

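View pics/top1.png

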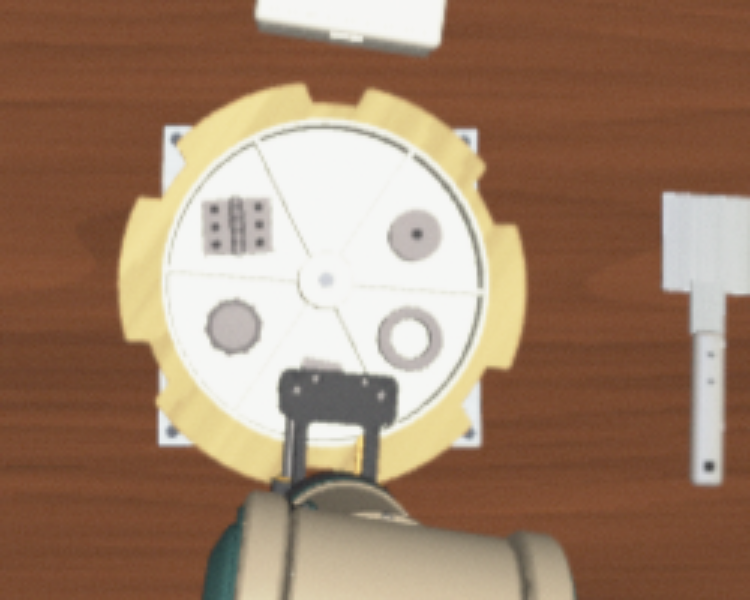

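The side crop shows the shut fingers just outside the front notch. The top crop shows the hinge at upper left and nothing disturbed. Lowering to z≈13.5.

```bash
python3 -m jog '0 0 -15 0 0 0 0; 0 0 -30 0 0 0 0; 0 0 -45 0 0 0 0; 0 0 -56 0 0 0 0; 0 0 -67 0 0 0 0'
cat >> h.py <<'E'
def phase(pic,m,C=(589.4,-4.3)):
    """notch phase from the rim that can be seen: sample yellow at r=143 at z=30, ratio to notch edges"""
    hsv=cv2.cvtColor(pic,cv2.COLOR_RGB2HSV)
    g=np.deg2rad(np.arange(0,360,.25)); out=[]
    for r in (140,143,146):
        uv=project(m,np.c_[C[0]+r*np.cos(g),C[1]+r*np.sin(g),np.full(len(g),30.)])
        px=cv2.remap(pic,uv[:,0].astype(np.float32),uv[:,1].astype(np.float32),cv2.INTER_LINEAR).reshape(-1,1,3)
        h=cv2.cvtColor(px,cv2.COLOR_RGB2HSV)[:,0]
        y=(h[:,0]>14)&(h[:,0]<36)&(h[:,1]>50)&(h[:,2]>110)
        e=np.where(np.diff(np.r_[y[-1],y].astype(int)))[0]*.25
        gaps=[]
        for i in e:
            k=int(i/.25)
            if not y[k]:
                j=e[(e-i)%360>0]; L=((j-i)%360).min()
                if 12<L<24: gaps.append(((i+L/2)%360))
        out.append(gaps)
    a=np.concatenate(out); ph=np.rad2deg(np.angle(np.median(np.exp(6j*np.deg2rad(a)).real)+1j*np.median(np.exp(6j*np.deg2rad(a)).imag)))/6%60
    return ph,[np.round(o,1).tolist() for o in out]
E
python3 - <<'E'
from h import *
p,d=imaging.camera("top"); m=imaging.camera_model("top"); print(phase(p,m))
C=np.array([589.4,-4.3])
# waypoints relative, current commanded (439.5,5.4)
th0=np.rad2deg(np.arctan2(5.4-C[1],439.5-C[0])); print(th0)
A=[th0+k*4 for k in range(0,34)]
P=[C+150*np.array([np.cos(np.deg2rad(a)),np.sin(np.deg2rad(a))]) for a in A]
for i in range(0,31,5): print(A[i].round(1),[ (P[j]-P[i]).round(1).tolist() for j in range(i+1,min(i+6,len(P)))])
E
```

```text
time_s: 2.75
position: [439.9, 5.1, 13.4]
tcp_rot: [0.731, 0.683, 0.0, 0.001]
contact_force: [0.0, 0.5, 0.0]
width: 0.3
finger_force: 0.0
(np.float64(56.18750000000001), [[56.0, 116.8, 235.5, 296.1, 356.2], [55.9, 116.4, 235.8, 296.2, 356.2], [56.0, 116.2, 181.6, 235.9, 296.2, 356.1]])
176.29756324507642
176.3 [[-0.3, -10.5], [0.1, -20.9], [1.3, -31.3], [3.1, -41.6], [5.7, -51.8]]
196.3 [[3.3, -9.9], [7.3, -19.6], [11.9, -29.0], [17.2, -38.1], [23.1, -46.7]]
216.3 [[6.5, -8.2], [13.5, -16.0], [21.1, -23.2], [29.2, -29.9], [37.7, -36.0]]
236.3 [[8.9, -5.5], [18.2, -10.4], [27.8, -14.6], [37.6, -18.1], [47.7, -20.9]]
256.3 [[10.3, -2.1], [20.6, -3.5], [31.1, -4.2], [41.5, -4.1], [52.0, -3.4]]
276.3 [[10.4, 1.5], [20.6, 3.7], [30.6, 6.7], [40.5, 10.3], [50.0, 14.6]]
296.3 [[9.2, 5.0], [18.1, 10.6], [26.5, 16.8]]
```

```bash
python3 -m jog '-0.2 -5.2 0 0 0 2 0; -0.3 -10.5 0 0 0 4 0; -0.2 -15.7 0 0 0 6 0; 0.1 -20.9 0 0 0 8 0; 1.3 -31.3 0 0 0 12 0'; python3 -m jog '0.7 -4.1 0 0 0 1.6 0; 1.4 -8.2 0 0 0 3.2 0; 2.3 -12.3 0 0 0 4.8 0; 3.3 -16.4 0 0 0 6.4 0; 4.4 -20.5 0 0 0 8 0'
python3 - <<'E'
from h import *
p,d=imaging.camera("top"); m=imaging.camera_model("top"); print(phase(p,m)); s=observe(); print(s['position'],s['contact_force'])
E
```

```text
time_s: 3.42
position: [440.7, -25.7, 13.6]
tcp_rot: [0.654, 0.756, 0.0, -0.0]
contact_force: [1.2, -0.5, 0.2]
width: 0.5
finger_force: 0.4
time_s: 4.05
position: [445.2, -46.6, 13.5]
tcp_rot: [0.6, 0.8, 0.0, 0.0]
contact_force: [-0.4, 1.1, 1.3]
width: 0.5
finger_force: 0.3
(np.float64(11.750000000000023), [[11.5, 71.9, 131.8, 251.6, 312.2], [11.8, 71.8, 132.1, 251.8, 312.0], [11.6, 71.9, 132.4, 191.2, 251.8, 312.0]])
[445.54205478 -47.10573447  13.49527295] [-0.03710542 -0.10422237 -0.32915582]
```

Tracking works: the disc has turned 15.6° so far, with forces around 1 N. Continuing the sweep.

```bash
python3 -m jog '3.3 -9.9 0 0 0 4 0; 7.3 -19.6 0 0 0 8 0; 11.9 -29.0 0 0 0 12 0; 17.2 -38.1 0 0 0 16 0; 23.1 -46.7 0 0 0 20 0'; python3 -m jog '6.5 -8.2 0 0 0 4 0; 13.5 -16.0 0 0 0 8 0; 21.1 -23.2 0 0 0 12 0; 29.2 -29.9 0 0 0 16 0; 37.7 -36.0 0 0 0 20 0';  python3 - <<'E'
from h import *
p,d=imaging.camera("top"); m=imaging.camera_model("top"); print(phase(p,m)); s=observe(); print(s['position'],s['contact_force'],s['qpos'])
E
```

```text
time_s: 4.72
position: [467.8, -93.4, 13.3]
tcp_rot: [0.452, 0.892, -0.0, -0.001]
contact_force: [-0.8, 1.0, 0.3]
width: 0.6
finger_force: 0.4
time_s: 5.35
position: [505.4, -129.5, 13.2]
tcp_rot: [0.29, 0.957, -0.0, -0.001]
contact_force: [-1.1, 0.0, 0.4]
width: 0.7
finger_force: 0.4
(np.float64(51.37499999999999), [[51.0, 111.6, 171.5, 231.1, 291.4, 351.4], [51.1, 111.5, 171.5, 231.4, 291.5, 351.5], [51.2, 111.6, 171.4, 237.1, 291.2, 351.4]])
[ 507.33353544 -130.45031695   13.40002052] [0.62373177 0.1201953  0.11185002] [-3.84139286e-01  3.82836355e-01  1.88691576e+00 -7.18006718e-04
  8.70494398e-01 -1.36741942e+00]
```

```bash
python3 -m jog '8.9 -5.5 0 0 0 4 0; 18.2 -10.4 0 0 0 8 0; 27.8 -14.6 0 0 0 12 0; 37.6 -18.1 0 0 0 16 0; 47.7 -20.9 0 0 0 20 0'; python3 -m jog '10.3 -2.1 0 0 0 4 0; 20.6 -3.5 0 0 0 8 0; 31.1 -4.2 0 0 0 12 0; 41.5 -4.1 0 0 0 16 0; 52.0 -3.4 0 0 0 20 0'; python3 -m jog '10.4 1.5 0 0 0 4 0; 20.6 3.7 0 0 0 8 0; 30.6 6.7 0 0 0 12 0; 35.6 8.5 0 0 0 14 0; 40.5 10.3 0 0 0 16 0'
python3 - <<'E'
from h import *
p,d=imaging.camera("top"); m=imaging.camera_model("top"); print(phase(p,m)); s=observe(); print(s['position'],s['contact_force'],s['qpos'])
C=np.array([589.4,-4.3]);f=lambda a:C+150*np.array([np.cos(np.deg2rad(a)),np.sin(np.deg2rad(a))])
for k in range(1,14): print(k,(f(292.3+k)-f(292.3)).round(1))
E
```

```text
time_s: 6.02
position: [553.1, -150.2, 13.2]
tcp_rot: [0.12, 0.993, -0.0, -0.001]
contact_force: [-0.6, -1.0, -0.5]
width: 0.4
finger_force: 0.4
time_s: 6.65
position: [605.3, -153.7, 13.2]
tcp_rot: [-0.054, 0.999, -0.0, -0.001]
contact_force: [-0.4, -0.4, -0.2]
width: 0.4
finger_force: 0.4
time_s: 7.28
position: [645.9, -143.2, 13.3]
tcp_rot: [-0.193, 0.981, -0.0, -0.0]
contact_force: [0.5, -0.8, -0.3]
width: 0.2
finger_force: 0.4
(np.float64(47.75000000000002), [[47.9, 107.9, 167.9, 227.4, 287.9, 347.8], [47.5, 107.9, 167.8, 227.1, 287.9, 347.8], [47.4, 107.9, 167.8, 227.2, 287.9, 347.8]])
[ 646.77101917 -142.89087674   13.35113011] [ 0.82684194  0.92552442 -0.39981287] [-3.22577284e-01  5.50845281e-01  1.56408343e+00  3.39510310e-04
  1.02639720e+00 -2.28201322e+00]
1 [2.4 1. ]
2 [4.8 2.1]
3 [7.2 3.2]
4 [9.5 4.3]
5 [11.9  5.5]
6 [14.2  6.7]
7 [16.5  8. ]
8 [18.8  9.3]
9 [21.  10.6]
10 [23.2 12. ]
11 [25.4 13.4]
12 [27.6 14.9]
13 [29.8 16.4]
```

12.2° remain. A slow 11° now, then I'll look again.

```bash
python3 -m jog '4.8 2.1 0 0 0 2 0; 9.5 4.3 0 0 0 4 0; 14.2 6.7 0 0 0 6 0; 18.8 9.3 0 0 0 8 0; 21 10.6 0 0 0 9 0'; python3 -m jog '1.1 .7 0 0 0 .5 0; 2.2 1.4 0 0 0 1 0; 3.3 2.1 0 0 0 1.5 0; 4.4 2.8 0 0 0 2 0; 4.4 2.8 0 0 0 2 0'
python3 - <<'E'
from h import *
p,d=imaging.camera("top"); m=imaging.camera_model("top"); print(phase(p,m)); s=observe(); print(s['position'],s['contact_force'],s['qpos'])
p,d=imaging.camera("top"); print(phase(p,m))
E
```

```text
time_s: 7.95
position: [667.5, -132.2, 13.5]
tcp_rot: [-0.269, 0.963, 0.0, 0.0]
contact_force: [-0.6, -0.7, -0.4]
width: 0.6
finger_force: 0.3
time_s: 8.57
position: [671.7, -129.6, 13.5]
tcp_rot: [-0.285, 0.958, 0.0, 0.0]
contact_force: [0.0, -0.7, 0.7]
width: 0.7
finger_force: 0.1
(np.float64(58.999999999999986), [[58.6, 119.5, 179.0, 298.9, 359.0], [58.6, 119.5, 179.0, 299.1, 358.9], [58.6, 119.4, 179.0, 298.9, 359.1]])
[ 671.7376675  -129.65502284   13.54820371] [-0.28155249 -0.14412498 -0.0272102 ] [-2.92421848e-01  5.78010370e-01  1.50882817e+00  2.71769725e-04
  1.05450998e+00 -2.44170676e+00]
(np.float64(58.999999999999986), [[58.6, 119.5, 179.1, 298.9, 359.0], [58.6, 119.6, 179.0, 299.1, 359.0], [58.6, 119.4, 179.0, 298.8, 359.1]])
```

1.0° remains. I'll nudge it that far, then back off in the notch and lift clear.

```bash
python3 -m jog '.7 .5 0 0 0 .3 0; 1.4 .9 0 0 0 .6 0; 2.2 1.5 0 0 0 1 0; 2.2 1.5 0 0 0 1 0; 2.2 1.5 0 0 0 1 0';  python3 - <<'E'
from h import *
p,d=imaging.camera("top"); m=imaging.camera_model("top"); print(phase(p,m)); s=observe(); print(s['position'],s['contact_force'])
E
```

```text
time_s: 9.3
position: [674.0, -128.2, 13.6]
tcp_rot: [-0.294, 0.956, 0.0, 0.0]
contact_force: [0.4, -0.7, 0.2]
width: 0.4
finger_force: 0.1
(np.float64(0.0), [[59.8, 120.5, 179.9, 299.9, 0.0], [59.8, 120.5, 180.1, 300.0, 359.9], [59.8, 120.5, 180.1, 300.1, 0.0]])
[ 673.92158975 -128.14923648   13.52558015] [-0.35090099 -0.28277522  0.74836531]
```

```bash
python3 -m jog '-3.4 -2.3 0 0 0 0 0; -6.8 -4.6 0 0 0 0 0; -6.8 -4.6 20 0 0 0 0; -6.8 -4.6 50 0 0 0 0; -6.8 -4.6 90 0 0 0 0'; python3 -m jog '0 0 50 0 0 0 0; 0 0 100 0 0 0 0; -10 -50 110 0 0 0 0; -30 -105 110 0 0 0 0; -70 -145 110 0 0 0 0'; python3 -m jog '-40 -40 0 0 0 -8 0; -80 -80 0 0 0 -16 0; -120 -110 0 0 0 -24 0; -120 -110 0 0 0 -24 0; -120 -110 0 0 0 -24 0'
python3 - <<'E'
from h import *
p,d=imaging.camera("top"); m=imaging.camera_model("top"); print(phase(p,m)); print(disc(p,m)[:3]); s=observe(); print(s['position'],s['contact_force'],s['time_s'])
cv2.imwrite("pics/top2.png",p[:,:,::-1])
E
```

```text
time_s: 9.98
position: [665.9, -132.8, 103.3]
tcp_rot: [-0.293, 0.956, 0.001, -0.001]
contact_force: [-0.4, -0.4, -0.1]
width: 0.6
finger_force: 0.0
time_s: 10.6
position: [597.3, -279.4, 213.2]
tcp_rot: [-0.292, 0.956, -0.001, -0.0]
contact_force: [0.7, -0.5, -0.8]
width: 0.6
finger_force: 0.0
time_s: 11.22
position: [477.6, -386.8, 213.6]
tcp_rot: [-0.088, 0.996, -0.0, -0.0]
contact_force: [0.3, 0.4, 0.1]
width: 0.8
finger_force: 0.0
(np.float64(4.101339195583159e-15), [[59.8, 120.6, 179.9, 239.5, 300.4, 359.9], [59.8, 120.5, 180.1, 239.5, 300.2, 359.9], [59.5, 120.6, 180.1, 240.1, 300.1, 359.9]])
(array([589.2323711 ,  -4.47411665]), np.float64(149.52240832348656), np.float64(59.927542592045285))
[ 478.09688895 -386.38947318  213.5455874 ] [ 1.08455446 -0.54525548 -0.27773528] 11.275
```

View pics/top2.png

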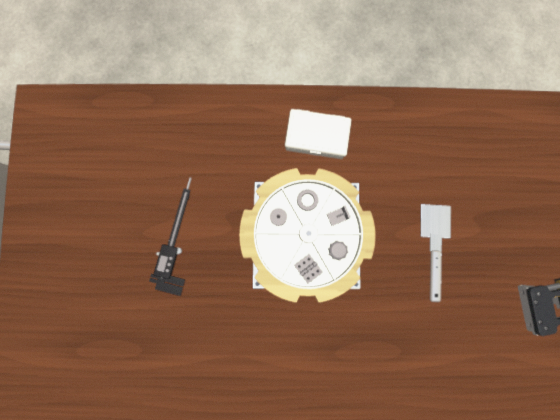

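The hinge is now at (308,269), straight below the hub at (309,233). The notch phase is within 0.1° of the front, the calipers, scraper and parts box look unmoved, and the arm is clear.

```bash
python3 -c "
from workcell import arm; print(arm.finish_job())"
```

```text
the job is handed in; nothing more can be done
None
```

The job is handed in: the hinge part's bin faces the front of the cart to within about 0.1° by the top camera, and the turntable is standing still with the arm clear and the calipers, scraper and parts box where they lay.

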